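# Pack the joint samples and lock the hold-down bar

## Task

Pack the three practice joints (mortise block, tenon piece, halving joint) into the carrying tray, lying as they do now, each in the bay cut to its length: the longest in the longest bay, the shortest in the shortest. To get at the bays, lift the hold-down bar level, both ends together, up out of its two U brackets and lay it on the bench; when the joints are in, lower it back into both brackets, centred, so that it rests fully home. Leave the two offcuts that carry no joint where they lie.

Things in the scene. Friction and masses are not known exactly. Their poses are not given: they have to be found in the camera images.
- tray: Fixed wooden tray, 200 (x) x 316 (y) mm, turned up to 12 degrees; origin: centre of its underside, z up. In each end board (tray x = 0, y = +-152 mm) an open-topped steel U bracket: floor at z = 66 mm, slot 28 mm wide in x, cheeks to z = 81, lips flaring to a 50 mm mouth at z = 92. Three bay blocks stand in it at tray y = -90, 0, +90 mm, in any order; base and rails lie below z = 30.
- bay_long: Fixed plywood block in the tray, 174 (x) x 86 (y) x 26 mm, with the longest recess: 156 mm along x, 56 mm along y, grey felt floor 17 mm above the origin. For the halving joint. Origin: centre of the block's underside, 8 mm above the bench; axes parallel to the tray's.
- bay_middle: Fixed block like bay_long, same outside, with the recess of middle length: 141 mm along x, 66 mm along y, floor 5 mm above the origin. For the tenon piece. Origin and axes as for bay_long.
- bay_short: Fixed block like bay_long, same outside, with the shortest recess: 126 mm along x, 61 mm along y, floor 10 mm above the origin. For the mortise block. Origin and axes as for bay_long. Each recess is 16 mm longer and wider than its sample; a sample in its own bay has its top 63 mm above the bench, 3 mm under the bar.
- bar: Loose dark-wood hold-down bar, about 150 g, 20 mm square, 336 mm long along its y, with a raised grip in the middle (80 mm along y, 20 mm wide, top 39 mm above the bar's underside). Origin: centre of the underside, z up. At the start it lies in both U brackets across the bays, underside at z = 66 mm. Bench at x 0.39 to 0.45 m, y -0.30 to +0.06 m is clear to lay it on.
- mortise: Loose mortise block, about 110 g: light wood, 45 (x) x 110 (y) x 45 (z) mm, with a rectangular hole 16 x 36 mm in the middle of its top. Origin: centre of its underside, z up. All five wooden pieces lie on the bench left of the tray, their y axes within 20 degrees of the line away from or toward the robot.
- tenon: Loose tenon piece, about 90 g: light wood, 125 mm long along y; origin at the middle of that length, at underside level; z up. The body, 50 (x) x 50 (z) mm, runs from y = -27 to +62 mm; a stub tenon 16 mm thick (x), z = 8 to 42 mm, sticks out at the -y end. Centre of mass about y = +12 mm.
- halving: Loose halving joint, 80 g: wood, 40 (x) x 140 (y) mm; the half from y = 0 to +70 mm is 38 mm high, the half from y = -70 to 0 is cut down to 18 mm. Origin: centre of the underside, z up. Centre of mass about y = +12 mm.
- offcut_plain: Loose plain square offcut without any joint, light wood, 45 (x) x 112 (y) x 45 mm. Stays where it lies. Origin: centre of its underside, z up.
- offcut_grooved: Loose offcut of grooved stock without a joint, light wood, 42 (x) x 130 (y) x 40 mm, a groove 14 mm wide and 10 mm deep along its whole top. Stays where it lies. Origin: centre of its underside, z up.
There are look-alikes about, which are no part of the job. Leave any yellow look-alike of the tenon alone. Leave any red look-alike of the mortise alone.

How it is judged:
By the outcome, as a careful person would: the job done as asked, in the order asked, and still so for the second after the job is handed in, with the robot touching nothing.
It also fails if it takes over 122 s, if anything falls off the work surface, if the arm or the gripper's body presses on something with over 40 N, if the wrist force passes 120 N, or if a joint passes its speed limit or range.

## Robot

A 6-joint arm with a two-finger parallel gripper is mounted at the origin on a cart in front of the work surface, level with it; the furniture and walls round the work are solid. World frame = base frame: x ahead of the robot, y to its left, z up, the work surface at z = 0. Lengths are in m, angles in degrees, forces in N, time in s.
With the tool pointing down it reaches from about 0.35 to 0.875 m from the base axis. Payload 15.5 kg.
Tool frame: the origin (TCP) lies at the very end of the fingers, on their centre line; the grasp point (between the pads) lies 19 mm behind it; z points along the fingers, y is the line along which they close (so a half turn about z gives the same grasp; the last joint's range is limited). The gripper opens to 85 mm and grips with 20 to 120 N. Pads are 22 mm wide; open, the fingers measure 114 mm over their backs; the gripper's body (76 mm by 85 mm) begins 54 mm behind the grasp point. The pads swing forward as they close: fully open they stand 13 mm farther back than shut.
Start: joints at [-70.273, 28.281, 77.091, -0, 74.628, -5.472], TCP at [0.266, -0.566, 0.231] pointing down, gripper open.
Joint ranges: [-166.48, 166.48], [-47.26, 123.95], [12.59, 153.08], [-70.14, 250.14], [6.76, 159.57], [-176.63, 176.63]. Speed limits (degrees/s): [108.29, 108.29, 147.25, 172.46, 172.46, 172.46].

## Interface

Orientations are given as a 3x3 rotation matrix whose columns are the frame's x, y, z axes.
In Python, from bench import manip gives the robot as it stands. The module is installed in compiled form; this text tells all that it offers.
- The arm moves only by the tool step_arm, never from a script. Its argument "steps" is a list of rows, each an object with "slide": the shift along the tool's x, y, z as a fraction of full scale, a list of three; "twist": the turn about the tool's z as a fraction of full scale. A call has 1 to 12 rows; each row shifts and turns the commanded pose from where the row before left it, along the tool's axes as they then stand; what a row does not reach is not made up. Full scale, the value 1, is 0.04 m for a shift and 30 degrees for a turn. A row lasts 1/10 s, in which the tool goes at most 50 mm and 8.59 degrees, less where a joint would pass 70% of its speed; a pose out of reach is approached as far as the arm can. A call with a number of a shift or a turn outside -1 to 1 is refused whole. A call with a gripper value outside its range is refused whole. "jaw" is the gripper command: -1 is shut, 1 is fully open, values between are in proportion, set as the call begins (left out, the last holds). The fingers move at their own pace and stop on an object; "newtons" is the grip in N (left out, the last holds). Time passes only in rows, so rows that do not move let the fingers close. It gives the time, the measured TCP pose, the force, the opening and the grip force at its end, in the units of the state.
- manip.read_state(): the state, without advancing time (a new reading comes with each control period).
- manip.read_camera(name): name is "scene" or "top"; returns (picture, depth): 420x560x3 uint8, red, green, blue; 420x560 float32, m along the optical axis (not along the pixel's ray), 0 where there is no reading.
- manip.camera_model(name): a dict with "vfov" (degrees; the focal length in pixels is half the picture's height over the tangent of half this angle, whatever the lens; pixels are square), "cx", "cy" (the principal point, pixels), "T" (4x4, takes a point from camera to world coordinates). Camera axes: x right, y down, z forward; pixel columns grow to the right and rows downward; lengths in m; the calibration is good to about 2 mm. A picture is of the moment at which its call begins. camera_model takes no time and is no camera call.
- manip.job_done(): hands the job in; it is judged then, once.
The state is a dict: "clock": time; "joint_positions": joint angles; "joint_velocities": joint speeds; "tau": joint torques, N m; "eef_pos": TCP position; "tcp_rot": TCP orientation; "contact_force": force on the tool from outside, world axes, zero at the start; "wrist_torque": the same for the moment, N m; "finger_gap": finger opening in m; "finger_force": force on a finger pad.
Only numpy, scipy, OpenCV 4.12 (cv2) and the standard library are available. Lean on these libraries where they do the work, as an engineer would, in place of code of your own. Each camera call takes 0.05 s, during which the arm holds its last target. There are 200 camera calls.

## Working session

There is one attempt and no reset: what is moved stays moved. The work goes in short steps, Python scripts to look and compute and a tool call to move; the robot and the scene stay as the last step left them, time stands still between calls to the robot, and variables do not carry over. Pictures are saved under pics/ and viewed, at most 14 in all, crops included, and the job is handed in when it is done.

Besides the shell and the picture viewer there is one more tool, called after ">>>" as name([rows], argument=value, ...), one row to a line, values as JSON. step_arm: Moves the arm, as the interface text tells. Its arguments: {"type":"object","properties":{"steps":{"type":"array"},"jaw":{"type":"number"},"newtons":{"type":"number"}},"required":["steps"]}

```bash
mkdir -p pics; python3 - <<'E'
from bench import manip
import cv2,numpy as np
for n in("top","scene"):
    p,d=manip.read_camera(n); np.savez(f"{n}0.npz",p=p,d=d); cv2.imwrite(f"pics/{n}0.png",p[...,::-1])
    m=manip.camera_model(n); print(n,m["vfov"],m["cx"],m["cy"],np.round(m["T"],3).tolist(),{k:v for k,v in m.items() if k not in("T","vfov","cx","cy")})
s=manip.read_state(); print(s["clock"],np.round(s["eef_pos"],4),np.round(s["tcp_rot"],3).tolist(),s["finger_gap"])
E
```

```text
top 42.63105369894409 275.46953074004927 214.2991674957047 [[0.064, -0.788, 0.612, -0.719], [-0.998, -0.045, 0.047, 0.156], [-0.009, -0.614, -0.79, 1.665], [0.0, 0.0, 0.0, 1.0]] {}
scene 47.12195350871778 280.0180183701371 205.35588167876912 [[-0.82, -0.427, 0.382, -0.076], [-0.573, 0.6, -0.559, 1.115], [0.01, -0.677, -0.736, 1.189], [0.0, 0.0, 0.0, 1.0]] {}
0.1 [ 0.266  -0.5652  0.2308] [[0.905, 0.426, -0.0], [0.426, -0.905, 0.001], [0.0, -0.001, -1.0]] 0.08542465589557835
```

View pics/top0.png

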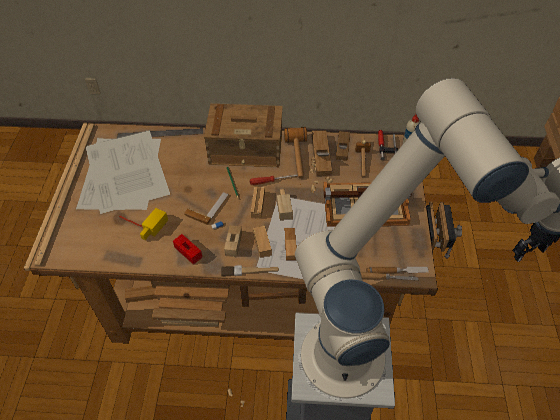

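View pics/scene0.png

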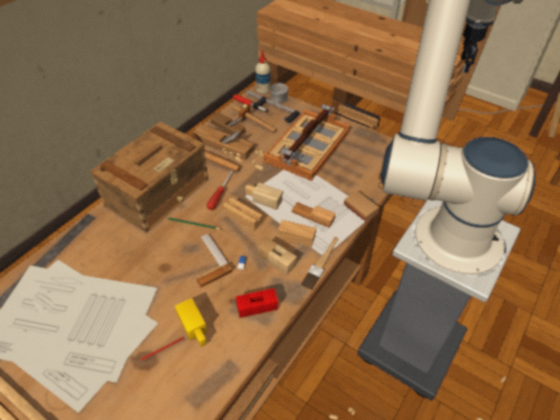

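Top view: five pieces around (232,240), (262,240), (292,243), (258,203) and (284,206), with the tray at (368,205), partly hidden by the arm. I'll enlarge crops of both views.

```bash
python3 - <<'E'
import cv2,numpy as np
p=np.load("top0.npz")["p"][175:275,215:435,::-1]; a=cv2.resize(p,(0,0),fx=3.6,fy=3.6,interpolation=cv2.INTER_CUBIC)
cv2.imwrite("pics/c_top.png",a)
p=np.load("scene0.npz")["p"][90:280,220:400,::-1]; a=cv2.resize(p,(0,0),fx=3.15,fy=3.15,interpolation=cv2.INTER_CUBIC)
cv2.imwrite("pics/c_scene.png",a)
E
```

```text
(no output)
```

View pics/c_top.png

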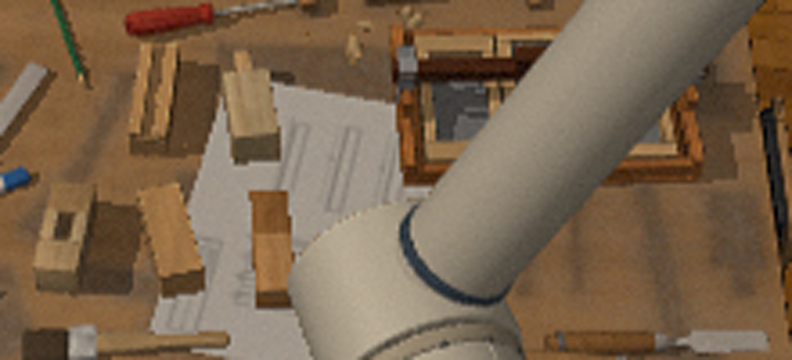

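View pics/c_scene.png

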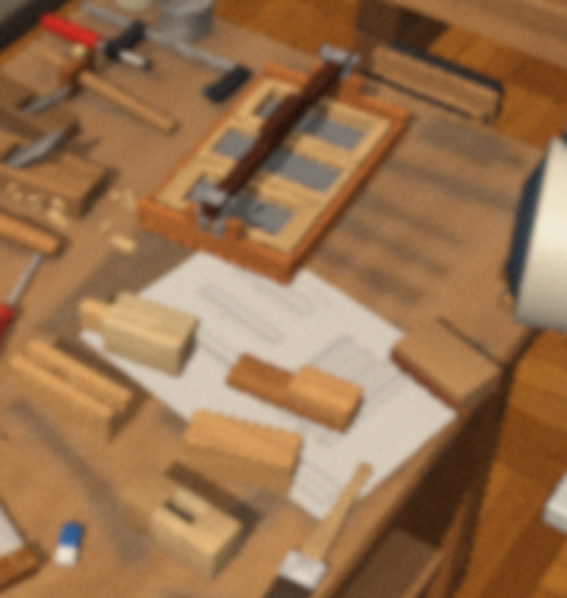

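Top crop: the mortise block (hole) is at (65,235) and the plain offcut at (172,235). The halving joint is at (272,245), with its tall half nearer the robot. The tenon is at (252,110), stub away from the robot, and the grooved offcut at (155,95). The scene crop shows the whole tray, with the bar running from (215,195) to (335,65).

```bash
cat > h.py <<'E'
from bench import manip
import cv2,numpy as np
def cloud(n,p=None,d=None):
    if p is None: p,d=manip.read_camera(n)
    m=manip.camera_model(n); f=210/np.tan(np.radians(m["vfov"]/2))
    v,u=np.mgrid[:420,:560]
    c=np.stack([(u-m["cx"])/f*d,(v-m["cy"])/f*d,d],-1)
    w=c@m["T"][:3,:3].T+m["T"][:3,3]; w[d==0]=np.nan
    return p,w
def rect(q):
    (c,s,a)=cv2.minAreaRect((q*1000).astype(np.float32))
    if s[0]>s[1]: s=s[::-1]; a+=90   # a: dir of short side; long = a+90
    l=(a+90+90)%180-90
    return np.round(c,1),np.round(s,1),round(l,1)
def ray(n,u,v,z):
    m=manip.camera_model(n); f=210/np.tan(np.radians(m["vfov"]/2))
    r=m["T"][:3,:3]@np.array([(u-m["cx"])/f,(v-m["cy"])/f,1]); o=m["T"][:3,3]
    return o+r*(z-o[2])/r[2]
E
python3 - <<'E'
from h import *
for n in("top","scene"):
    z=np.load(n+"0.npz"); p,w=cloud(n,z["p"],z["d"])
    reg=(w[...,0]>.33)&(w[...,0]<.8)&(w[...,1]>-.45)&(w[...,1]<.42)
    fl=reg&(abs(w[...,2])<.01); print(n,"bench z",np.nanmedian(w[fl][:,2]),w[fl][:,2].std())
    mk=(reg&(w[...,2]>.012)&(w[...,2]<.14)).astype(np.uint8)
    k,l,st,_=cv2.connectedComponentsWithStats(mk,connectivity=4)
    for i in range(1,k):
        if st[i,4]<60: continue
        q=w[l==i]; zt=np.percentile(q[:,2],90); t=q[q[:,2]>zt-.006]
        print(st[i],"ztop",round(zt,4),"all",*rect(q[:,:2]),"top",*rect(t[:,:2]),p[l==i].mean(0).astype(int))
E
```

```text
top bench z 0.0013590512959293921 0.004282154737216495
[315 166  17  10 115] ztop 0.0398 all [784.5  72.1] [31.  65.2] -87.8 top [787.3  69.9] [28.9 63. ] -80.8 [93 66 38]
[250 176  25   9 151] ztop 0.034 all [725.8 318.8] [37.7 99.7] -78.9 top [723.6 319.7] [25.7 95.3] -73.7 [109  36  24]
[ 323  177   48   50 1211] ztop 0.0875 all [629.9  -5.5] [186.8 238.7] -9.7 top [616.6  -8.3] [ 49.9 157.4] 86.6 [97 72 49]
[250 187  15  30 336] ztop 0.0451 all [610.9 327.6] [ 43.9 137.1] -2.1 top [608.1 326.8] [ 41.6 129.6] -2.0 [131  96  58]
[277 189  16  31 359] ztop 0.0553 all [603.9 221.6] [ 56.2 136.1] 5.1 top [587.9 221.4] [ 49.3 102.9] 10.7 [138 114  81]
[384 195  27  31 331] ztop 0.0471 all [ 569.2 -230.6] [ 73.  136.2] -36.3 top [ 589.2 -227.2] [62.9 92.3] -1.3 [109  72  40]
[227 225  15  31 338] ztop 0.0493 all [416.4 400.3] [ 42.9 117.5] -3.0 top [415.  398.8] [ 41.8 116.7] 0.0 [121  95  64]
[253 226  19  31 381] ztop 0.0508 all [417.7 293.7] [ 46.7 122.4] 18.2 top [418.4 294.3] [ 44.3 113.4] 17.7 [141 103  62]
[284 228  13  33 318] ztop 0.0424 all [424.5 189.8] [ 40.1 148.4] 5.7 top 
[... 728 characters left out ...]
 595] ztop 0.051 all [601.3 223.7] [ 59.4 127. ] 8.6 top [586.6 220.9] [55.1 97. ] 8.7 [192 158 112]
[344 191  19  18 170] ztop 0.035 all [346.8  65.2] [38.8 67. ] 84.7 top [343.7  63.2] [35.5 61. ] 80.1 [164 117  73]
[224 198  39  31 588] ztop 0.041 all [609.3 329.1] [ 48.7 133.5] -0.3 top [609.7 327.8] [ 45.9 132.3] -0.8 [185 134  79]
[292 202  44  24 516] ztop 0.0386 all [425.3 189.9] [ 46.  142.4] 5.0 top [390.7 186.5] [43.4 70.9] 5.9 [181 125  75]
[278 220  39  25 638] ztop 0.0463 all [419.4 295.2] [ 51.8 112.8] 17.1 top [419.5 295.2] [ 51.8 112. ] 17.4 [190 139  85]
[259 239  38  30 435] ztop 0.0467 all [417.8 398.6] [ 42.8 114.3] -0.7 top [417.5 398.6] [ 42.8 112.8] -0.7 [176 138  91]
```

```bash
python3 - <<'E'
from h import *
c=np.array([.629,-.0935]); a=np.radians(4.7); ex=np.array([np.cos(a),np.sin(a)]); ey=np.array([-ex[1],ex[0]])
for n in("scene","top"):
    z=np.load(n+"0.npz"); p,w=cloud(n,z["p"],z["d"])
    tx=(w[...,:2]-c)@ex; ty=(w[...,:2]-c)@ey; Z=w[...,2]
    inn=(abs(tx)<.13)&(abs(ty)<.18)
    for b in(-.09,0,.09):
        s=inn&(abs(ty-b)<.02)&(abs(tx)>.025)&(abs(tx)<.055); q=Z[s]
        g=inn&(abs(ty-b)<.01)&(Z<.031)&(abs(tx)<.085); 
        print(n,b,s.sum(),"floor",np.round(np.percentile(q,[20,50,80]),4) if len(q) else "", "xext",np.round(np.percentile(tx[g],[1,99]),3) if g.sum()>5 else "")
    rim=inn&(Z>.02)&(Z<.06); print("rim",*rect(w[rim][:,:2]),np.nanmin(tx[rim]),np.nanmax(tx[rim]),np.nanmin(ty[rim]),np.nanmax(ty[rim]))
    for lo,hi in((.078,.092),(.098,.115)):
        g=inn&(Z>lo)&(Z<hi); print(lo,g.sum(),*rect(w[g][:,:2]),"tx,ty",np.round([np.median(tx[g]),ty[g].min(),ty[g].max()],3))
    # grey felt mask
    P=p.astype(int); sat=P.max(-1)-P.min(-1); gm=inn&(sat<25)&(Z<.032)
    for b in(-.09,0,.09):
        s=gm&(abs(ty-b)<.04)
        if s.sum()>20: print("felt",b,s.sum(),np.round([*np.percentile(tx[s],[2,98]),*np.percentile(ty[s],[2,98]),np.median(Z[s])],4))
E
```

```text
scene -0.09 38 floor [0.0099 0.012  0.0146] xext [-0.085  0.075]
scene 0 66 floor [0.022 0.024 0.027] xext [-0.083  0.082]
scene 0.09 48 floor [0.0149 0.017  0.0195] xext [-0.084  0.083]
rim [641.8 -92.8] [228.8 330. ] -85.8 -0.10094495458855277 0.12864146698683054 -0.16499660992031087 0.16482495355263577
0.078 343 [629.3 -93.5] [ 46.1 335.3] -85.3 tx,ty [-0.003 -0.168  0.168]
0.098 84 [627.4 -96.4] [21.7 78. ] -84.4 tx,ty [-0.003 -0.042  0.036]
felt -0.09 116 [-0.0494  0.1285 -0.1263 -0.0903  0.0122]
felt 0 172 [-0.0642  0.0721 -0.0248  0.0106  0.0239]
felt 0.09 111 [-0.0466  0.0538  0.0618  0.0954  0.0172]
top -0.09 4 floor [0.0089 0.0132 0.0156] xext 
top 0 0 floor  xext 
top 0.09 53 floor [0.0163 0.0193 0.0221] xext [-0.071  0.077]
rim [636.1 -95.1] [226.1 321.6] -86.9 -0.10594835743957855 0.12356336394689721 -0.1626840028662527 0.15905450398898063
0.078 194 [633.4 -95.9] [ 45.8 334.5] -85.7 tx,ty [-0.    -0.17   0.165]
0.098 33 [625.9 -72.4] [20.7 33.4] -86.1 tx,ty [-0.004  0.004  0.038]
felt 0.09 222 [-0.0437  0.0323  0.0605  0.1155  0.0192]
```

>>> step_arm([
  {"slide":[0.7,0.2,-0.2],"twist":-0.28},
  {"slide":[0.7,0.2,-0.2],"twist":-0.28},
  {"slide":[0.7,0,0],"twist":-0.28},
  {"slide":[0.7,0,0],"twist":-0.28},
  {"slide":[0.7,0,0],"twist":-0.28},
  {"slide":[0.7,0,0],"twist":-0.28},
], jaw=1, newtons=60)

```text
clock: 0.7
eef_pos: [0.3873, -0.4609, 0.2468]
tcp_rot: [[0.243, 0.97, -0.0], [0.97, -0.243, 0.001], [0.0, -0.0, -1.0]]
contact_force: [0.4, -0.6, 0.6]
finger_gap: 0.0856
finger_force: 0.0
```

```bash
cat > go.py <<'E'
from h import *
import sys
x,y,z,yaw,n=map(float,sys.argv[1:6]); n=int(n)
s=manip.read_state(); R=np.array(s["tcp_rot"]); p=np.array(s["eef_pos"])
y0=np.degrees(np.arctan2(R[1,0],R[0,0])); dy=(yaw-y0+180)%360-180
d=np.array([x,y,z])-p
print("t",round(s["clock"],1),"at",p.round(4),"yaw",round(y0,1),"dyaw",round(dy,1),"q6",round(s["joint_positions"][5]))
for i in range(n):
    a=np.radians(y0+dy*i/n); X=np.array([np.cos(a),np.sin(a),0]); Y=np.array([X[1],-X[0],0])
    r=[d@X/n/.04,d@Y/n/.04,-d[2]/n/.04]; 
    if i==0 or abs(dy)>1 or i==n-1: print('{"slide": [%.3f, %.3f, %.3f], "twist": %.3f},'%(*r,-dy/n/30))
E
python3 go.py .6265 -.095 .2 94.9 12; python3 -c "
from bench import manip;m=manip
s=m.read_state();print(s['joint_positions'])"
```

```text
t 0.7 at [ 0.3873 -0.4609  0.2468] yaw 76.0 dyaw 18.9 q6 -42
{"slide": [0.860, 0.298, 0.098], "twist": -0.053},
{"slide": [0.852, 0.322, 0.098], "twist": -0.053},
{"slide": [0.843, 0.345, 0.098], "twist": -0.053},
{"slide": [0.833, 0.368, 0.098], "twist": -0.053},
{"slide": [0.822, 0.391, 0.098], "twist": -0.053},
{"slide": [0.811, 0.414, 0.098], "twist": -0.053},
{"slide": [0.800, 0.436, 0.098], "twist": -0.053},
{"slide": [0.787, 0.458, 0.098], "twist": -0.053},
{"slide": [0.774, 0.479, 0.098], "twist": -0.053},
{"slide": [0.761, 0.500, 0.098], "twist": -0.053},
{"slide": [0.747, 0.521, 0.098], "twist": -0.053},
{"slide": [0.732, 0.542, 0.098], "twist": -0.053},
[-5.56422118e+01  2.56148749e+01  7.92583221e+01  3.80682502e-03
  7.51595805e+01 -4.16028157e+01]
```

>>> step_arm([
  {"slide":[0.86,0.298,0.1],"twist":-0.053},
  {"slide":[0.852,0.322,0.1],"twist":-0.053},
  {"slide":[0.843,0.345,0.1],"twist":-0.053},
  {"slide":[0.833,0.368,0.1],"twist":-0.053},
  {"slide":[0.822,0.391,0.1],"twist":-0.053},
  {"slide":[0.811,0.414,0.1],"twist":-0.053},
  {"slide":[0.8,0.436,0.1],"twist":-0.053},
  {"slide":[0.787,0.458,0.1],"twist":-0.053},
  {"slide":[0.774,0.479,0.1],"twist":-0.053},
  {"slide":[0.761,0.5,0.1],"twist":-0.053},
  {"slide":[0.747,0.521,0.1],"twist":-0.053},
  {"slide":[0.732,0.542,0.1],"twist":-0.053},
])

```text
clock: 1.9
eef_pos: [0.6281, -0.0958, 0.1988]
tcp_rot: [[-0.083, 0.997, -0.001], [0.997, 0.083, 0.0], [0.0, -0.001, -1.0]]
contact_force: [-0.2, -0.6, -0.1]
finger_gap: 0.0853
finger_force: 0.0
```

>>> step_arm([
  {"slide":[0,0,0]},
  {"slide":[0,0,0]},
])

```text
$.steps[0]: bad value
```

```bash
python3 go.py .6265 -.095 .08 94.9 6
python3 - <<'E'
from h import *
p,w=cloud("scene"); cv2.imwrite("pics/s1.png",cv2.resize(p[60:220,210:400,::-1],(760,640))[:600])
c=np.array([.629,-.0935]); a=np.radians(4.7); ex=np.array([np.cos(a),np.sin(a)]); ey=np.array([-ex[1],ex[0]])
tx=(w[...,:2]-c)@ex; ty=(w[...,:2]-c)@ey; Z=w[...,2]; g=(abs(tx)<.08)&(abs(ty)<.07)&(Z>.098)&(Z<.112); print(g.sum(),rect(w[g][:,:2]) if g.sum() else "")
E
```

```text
t 1.9 at [ 0.6281 -0.0958  0.1988] yaw 94.7 dyaw 0.2 q6 -19
{"slide": [0.004, -0.006, 0.495], "twist": -0.001},
{"slide": [0.004, -0.006, 0.495], "twist": -0.001},
82 (array([626.9, -94.3]), array([21.9, 81.1]), -84.3)
```

View pics/s1.png

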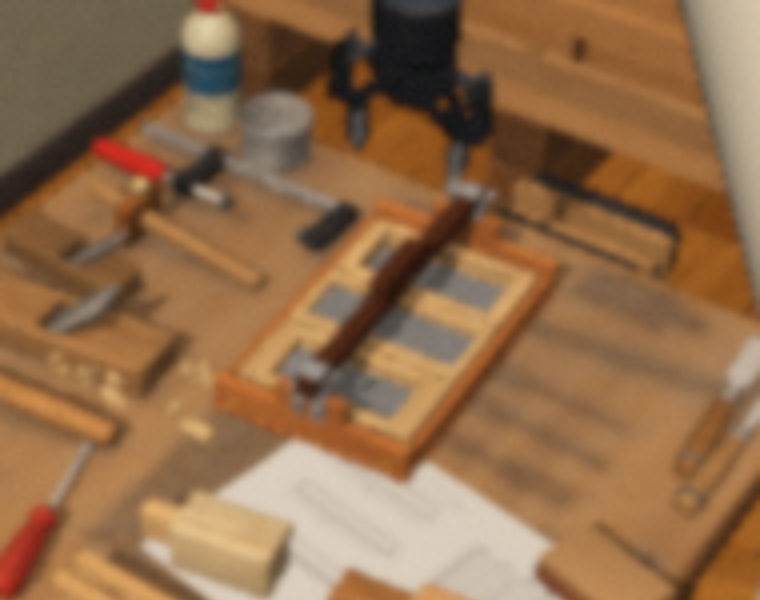

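Picture: the gripper hangs over the bar, fingers at (355,120) and (455,160), with the closing line across the bar. The bar runs from (310,375) to (470,195) and its grip measures (627,-94.5) mm. Descending.

>>> step_arm([
  {"slide":[0,-0.03,0.6],"twist":-0.01},
  {"slide":[0,0,0.6],"twist":0},
  {"slide":[0,0,0.6],"twist":0},
  {"slide":[0,0,0.6],"twist":0},
  {"slide":[0,0,0.6],"twist":0},
  {"slide":[0,0,0.05],"twist":0},
  {"slide":[0,0,0],"twist":0},
])

```text
clock: 2.65
eef_pos: [0.6261, -0.0973, 0.0772]
tcp_rot: [[-0.087, 0.996, -0.001], [0.996, 0.087, 0.0], [0.0, -0.001, -1.0]]
contact_force: [-0.7, -0.2, 0.5]
finger_gap: 0.0854
finger_force: 0.0
```

>>> step_arm([
  {"slide":[0,0,0],"twist":0},
  {"slide":[0,0,0],"twist":0},
  {"slide":[0,0,0],"twist":0},
  {"slide":[0,0,0],"twist":0},
  {"slide":[0,0,0],"twist":0},
  {"slide":[0,0,0],"twist":0},
  {"slide":[0,0,0],"twist":0},
  {"slide":[0,0,0],"twist":0},
  {"slide":[0,0,0],"twist":0},
  {"slide":[0,0,0],"twist":0},
], jaw=-1, newtons=60)

```text
clock: 3.65
eef_pos: [0.6273, -0.0975, 0.078]
tcp_rot: [[-0.087, 0.996, 0.002], [0.996, 0.087, -0.0], [-0.0, 0.002, -1.0]]
contact_force: [3.9, 1.0, 6.5]
finger_gap: 0.019
finger_force: 59.5
```

>>> step_arm([
  {"slide":[0,0,-0.1],"twist":0},
  {"slide":[0,0,-0.2],"twist":0},
  {"slide":[0,0,-0.4],"twist":0},
  {"slide":[0,0,-0.5],"twist":0},
  {"slide":[0,0,-0.5],"twist":0},
  {"slide":[0,0,-0.4],"twist":0},
  {"slide":[0,0,0],"twist":0},
])

```text
clock: 4.35
eef_pos: [0.6272, -0.0976, 0.1631]
tcp_rot: [[-0.087, 0.996, 0.003], [0.996, 0.087, -0.001], [-0.001, 0.003, -1.0]]
contact_force: [0.9, 0.2, -1.6]
finger_gap: 0.0191
finger_force: 60.8
```

```bash
python3 go.py .42 -.122 .13 90 8
python3 - <<'E'
from h import *
p,w=cloud("scene"); cv2.imwrite("pics/s2.png",cv2.resize(p[60:220,210:400,::-1],(570,480)))
P=p.astype(int); Z=w[...,2]
# dark bar heights vs y
g=(Z>.1)&(Z<.2)&(w[...,0]>.55)&(w[...,0]<.72)&(P[...,0]>P[...,2]+12)&(P.sum(-1)<220)
q=w[g]; print(len(q),rect(q[:,:2]))
for lo in np.arange(-.28,.1,.04):
    k=(q[:,1]>lo)&(q[:,1]<lo+.04); 
    if k.sum()>3: print(round(lo,2),k.sum(),np.percentile(q[k,2],90).round(4))
E
```

```text
t 4.3 at [ 0.6272 -0.0976  0.1631] yaw 95.0 dyaw -5.0 q6 -19
{"slide": [-0.020, -0.652, 0.104], "twist": 0.021},
{"slide": [-0.027, -0.651, 0.104], "twist": 0.021},
{"slide": [-0.034, -0.651, 0.104], "twist": 0.021},
{"slide": [-0.041, -0.651, 0.104], "twist": 0.021},
{"slide": [-0.048, -0.650, 0.104], "twist": 0.021},
{"slide": [-0.055, -0.650, 0.104], "twist": 0.021},
{"slide": [-0.062, -0.649, 0.104], "twist": 0.021},
{"slide": [-0.069, -0.648, 0.104], "twist": 0.021},
321 (array([622.5, -97.2]), array([ 44.5, 340.4]), -89.8)
-0.28 15 0.1699
-0.24 12 0.1726
-0.2 13 0.1737
-0.16 6 0.1755
-0.12 57 0.1938
-0.08 81 0.1868
-0.04 54 0.173
0.0 55 0.1733
0.04 28 0.1686
```

View pics/s2.png

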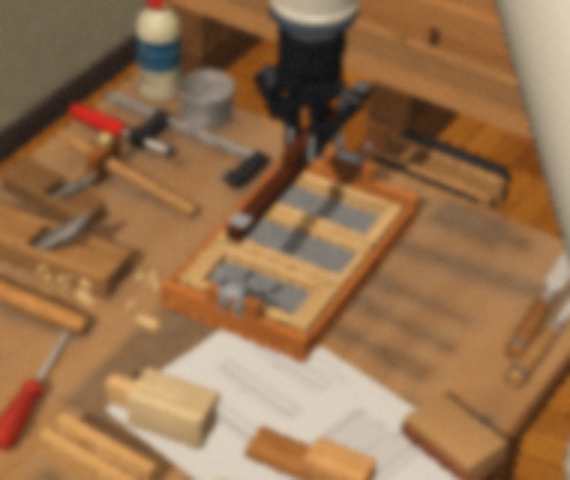

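Picture: the bar is held level (both ends at z about 0.172), above the tray, and all three felts are in view. I'll lay it on the clear bench.

>>> step_arm([
  {"slide":[-0.02,-0.65,0.1],"twist":0.021},
  {"slide":[-0.027,-0.65,0.1],"twist":0.021},
  {"slide":[-0.034,-0.65,0.1],"twist":0.021},
  {"slide":[-0.041,-0.65,0.1],"twist":0.021},
  {"slide":[-0.048,-0.65,0.1],"twist":0.021},
  {"slide":[-0.055,-0.65,0.1],"twist":0.021},
  {"slide":[-0.062,-0.65,0.1],"twist":0.021},
  {"slide":[-0.069,-0.65,0.1],"twist":0.021},
  {"slide":[0,0,0],"twist":0},
  {"slide":[0,0,0],"twist":0},
])

```text
clock: 5.4
eef_pos: [0.4187, -0.1216, 0.1287]
tcp_rot: [[0.002, 1.0, -0.001], [1.0, -0.002, 0.001], [0.001, -0.001, -1.0]]
contact_force: [-0.2, -0.4, -1.8]
finger_gap: 0.0192
finger_force: 60.8
```

>>> step_arm([
  {"slide":[0,0,0.5],"twist":0},
  {"slide":[0,0,0.5],"twist":0},
  {"slide":[0,0,0.5],"twist":0},
  {"slide":[0,0,0.5],"twist":0},
  {"slide":[0,0,0.45],"twist":0},
  {"slide":[0,0,0.25],"twist":0},
  {"slide":[0,0,0],"twist":0},
  {"slide":[0,0,0],"twist":0},
])

```text
clock: 6.2
eef_pos: [0.4196, -0.1217, 0.0214]
tcp_rot: [[0.001, 1.0, -0.0], [1.0, -0.001, 0.0], [0.0, -0.0, -1.0]]
contact_force: [-0.3, 0.0, -1.7]
finger_gap: 0.0191
finger_force: 60.8
```

>>> step_arm([
  {"slide":[0,0,0.15],"twist":0},
  {"slide":[0,0,0.06],"twist":0},
  {"slide":[0,0,0.03],"twist":0},
  {"slide":[0,0,0],"twist":0},
])

```text
clock: 6.6
eef_pos: [0.4194, -0.1217, 0.012]
tcp_rot: [[0.001, 1.0, 0.001], [1.0, -0.001, -0.0], [-0.0, 0.001, -1.0]]
contact_force: [-0.9, 0.4, 3.7]
finger_gap: 0.0189
finger_force: 61.4
```

>>> step_arm([
  {"slide":[0,0,0],"twist":0},
  {"slide":[0,0,0],"twist":0},
  {"slide":[0,0,0],"twist":0},
  {"slide":[0,0,0],"twist":0},
  {"slide":[0,0,0],"twist":0},
  {"slide":[0,0,-0.3],"twist":0},
  {"slide":[0,0,-0.7],"twist":0},
  {"slide":[0,0,-0.8],"twist":0},
  {"slide":[0,0,-0.8],"twist":0},
  {"slide":[0,0,-0.8],"twist":0},
  {"slide":[0,0,-0.4],"twist":0},
  {"slide":[0,0,0],"twist":0},
], jaw=1)

```text
clock: 7.8
eef_pos: [0.4203, -0.1221, 0.1656]
tcp_rot: [[0.001, 1.0, 0.004], [1.0, -0.001, -0.002], [-0.002, 0.004, -1.0]]
contact_force: [0.1, 0.2, -0.5]
finger_gap: 0.0859
finger_force: 0.0
```

```bash
python3 go.py .411 .1885 .15 5.7 12
python3 - <<'E'
from h import *
c=np.array([.629,-.0935]); a=np.radians(4.7); ex=np.array([np.cos(a),np.sin(a)]); ey=np.array([-ex[1],ex[0]])
for n in("scene","top"):
    p,w=cloud(n); np.savez(n+"1.npz",p=p,w=w); P=p.astype(int); Z=w[...,2]
    tx=(w[...,:2]-c)@ex; ty=(w[...,:2]-c)@ey
    inn=(abs(tx)<.11)&(abs(ty)<.17)
    sat=P.max(-1)-P.min(-1)
    for b in(-.09,0,.09):
        s=inn&(abs(ty-b)<.041)&(abs(tx)<.087)&(sat<28)&(Z<.031)
        m=cv2.morphologyEx(s.astype(np.uint8),cv2.MORPH_OPEN,np.ones((2,2)))>0
        if m.sum()>20: r=rect(w[m][:,:2]); q=(r[0]/1000-c); print(n,b,m.sum(),r,"tray",np.round([q@ex,q@ey],4),np.median(Z[m]).round(4))
    rim=inn&(Z>.012)&(Z<.06); print("outer",*rect(w[rim][:,:2]))
    g=(Z>.012)&(Z<.06)&(abs(w[...,0]-.42)<.04)&(w[...,1]>-.32)&(w[...,1]<.08); print("bar",*rect(w[g][:,:2]))
E
```

```text
t 7.8 at [ 0.4203 -0.1221  0.1656] yaw 89.9 dyaw -84.2 q6 -24
{"slide": [0.647, -0.020, 0.032], "twist": 0.234},
{"slide": [0.640, -0.099, 0.032], "twist": 0.234},
{"slide": [0.623, -0.176, 0.032], "twist": 0.234},
{"slide": [0.597, -0.251, 0.032], "twist": 0.234},
{"slide": [0.561, -0.322, 0.032], "twist": 0.234},
{"slide": [0.518, -0.388, 0.032], "twist": 0.234},
{"slide": [0.467, -0.449, 0.032], "twist": 0.234},
{"slide": [0.408, -0.502, 0.032], "twist": 0.234},
{"slide": [0.344, -0.549, 0.032], "twist": 0.234},
{"slide": [0.274, -0.586, 0.032], "twist": 0.234},
{"slide": [0.200, -0.616, 0.032], "twist": 0.234},
{"slide": [0.124, -0.635, 0.032], "twist": 0.234},
scene -0.09 155 (array([ 641.4, -195.2]), array([ 39.5, 125.6]), 6.1) tray [ 0.004  -0.1024] 0.0121
scene 0 233 (array([627.2, -95.6]), array([ 40.7, 142.9]), 10.8) tray [-0.002  -0.0019] nan
scene 0.09 155 (array([604.1,   2.5]), array([ 86.5, 111.9]), -59.0) tray [-0.017   0.0977] nan
outer [628.4 -94.8] [203.2 329.9] -85.6
bar [ 416.8 -119.9] [ 24.  341.9] 89.7
top -0.09 44 (array([ 594.4, -209.9]), array([23.5, 57.4]), -9.4) tray [-0.044  -0.1132] 0.0141
top 0 325 (array([628.9, -97.4]), array([ 51.7, 158.9]), 3.8) tray [-0.0004 -0.0039] nan
top 0.09 317 (array([621.8,  -8.9]), array([ 47.7, 132.3]), 24.3) tray [-0.0002  0.0849] nan
outer [627.  -91.7] [214.8 329.6] -86.4
bar [ 423.1 -113.3] [ 63.7 384.7] 89.7
```

>>> step_arm([
  {"slide":[0.647,-0.02,0],"twist":0.234},
  {"slide":[0.64,-0.099,0],"twist":0.234},
  {"slide":[0.623,-0.176,0],"twist":0.234},
  {"slide":[0.597,-0.251,0],"twist":0.234},
  {"slide":[0.561,-0.322,0],"twist":0.234},
  {"slide":[0.518,-0.388,0],"twist":0.234},
  {"slide":[0.467,-0.449,0],"twist":0.234},
  {"slide":[0.408,-0.502,0],"twist":0.234},
  {"slide":[0.344,-0.549,0],"twist":0.234},
  {"slide":[0.274,-0.586,0],"twist":0.234},
  {"slide":[0.2,-0.616,0],"twist":0.234},
  {"slide":[0.124,-0.635,0],"twist":0.234},
])

```text
clock: 9.1
eef_pos: [0.4092, 0.1898, 0.1623]
tcp_rot: [[0.996, 0.094, -0.002], [0.094, -0.996, -0.001], [-0.002, 0.001, -1.0]]
contact_force: [1.0, -0.5, -0.2]
finger_gap: 0.0851
finger_force: 0.0
```

>>> step_arm([
  {"slide":[0,0,0.3],"twist":0},
  {"slide":[0,0,0],"twist":0},
])

```text
clock: 9.3
eef_pos: [0.4087, 0.1891, 0.1496]
tcp_rot: [[0.995, 0.101, -0.004], [0.101, -0.995, -0.001], [-0.004, 0.001, -1.0]]
contact_force: [0.5, -0.2, -1.2]
finger_gap: 0.0858
finger_force: 0.0
```

```bash
python3 go.py .411 .1885 .0135 5.7 8
python3 - <<'E'
from h import *
for n in("scene","top"):
    p,w=cloud(n);Z=w[...,2]
    g=(abs(Z-.039)<.006)&(w[...,0]>.34)&(w[...,0]<.45)&(abs(w[...,1]-.188)<.035); print(n,g.sum(),*(rect(w[g][:,:2]) if g.sum() else ""))
E
```

```text
t 9.3 at [0.4087 0.1891 0.1496] yaw 5.8 dyaw -0.1 q6 101
{"slide": [0.007, 0.002, 0.425], "twist": 0.000},
{"slide": [0.007, 0.002, 0.425], "twist": 0.000},
scene 209 [390.1 186.9] [45.4 70.8] 2.8
top 65 [392.3 176.6] [20.4 71.2] 6.9
```

>>> step_arm([
  {"slide":[0.05,0,0.55],"twist":0},
  {"slide":[0,0,0.55],"twist":0},
  {"slide":[0,0,0.55],"twist":0},
  {"slide":[0,0,0.55],"twist":0},
  {"slide":[0,0,0.55],"twist":0},
  {"slide":[0,0,0.55],"twist":0},
  {"slide":[0,0,0.1],"twist":0},
  {"slide":[0,0,0],"twist":0},
])

```text
clock: 10.2
eef_pos: [0.4118, 0.1886, 0.0155]
tcp_rot: [[0.995, 0.099, -0.001], [0.099, -0.995, -0.0], [-0.002, 0.0, -1.0]]
contact_force: [0.1, -0.1, 0.1]
finger_gap: 0.085
finger_force: 0.0
```

>>> step_arm([
  {"slide":[0,0,0],"twist":0},
  {"slide":[0,0,0],"twist":0},
  {"slide":[0,0,0],"twist":0},
  {"slide":[0,0,0],"twist":0},
  {"slide":[0,0,0],"twist":0},
  {"slide":[0,0,0],"twist":0},
  {"slide":[0,0,0],"twist":0},
  {"slide":[0,0,0],"twist":0},
], jaw=-1, newtons=50)

```text
clock: 11.0
eef_pos: [0.4124, 0.1892, 0.0165]
tcp_rot: [[0.995, 0.099, 0.001], [0.099, -0.995, 0.0], [0.001, -0.0, -1.0]]
contact_force: [-0.8, 0.2, 13.9]
finger_gap: 0.0388
finger_force: 48.8
```

>>> step_arm([
  {"slide":[0,0,-0.1],"twist":0},
  {"slide":[0,0,-0.3],"twist":0},
  {"slide":[0,0,-0.7],"twist":0},
  {"slide":[0,0,-0.8],"twist":0},
  {"slide":[0,0,-0.8],"twist":0},
  {"slide":[0,0,-0.4],"twist":0},
  {"slide":[0,0,0],"twist":0},
])

```text
clock: 11.7
eef_pos: [0.4131, 0.1895, 0.142]
tcp_rot: [[0.995, 0.099, 0.004], [0.099, -0.995, 0.001], [0.004, -0.001, -1.0]]
contact_force: [-0.1, -0.2, 0.1]
finger_gap: 0.0389
finger_force: 50.9
```

```bash
python3 go.py .615 -.0956 .14 4.6 12
python3 - <<'E'
from h import *
p,w=cloud("scene"); cv2.imwrite("pics/s3.png",cv2.resize(p[120:260,220:400,::-1],(540,420)))
E
```

```text
t 11.7 at [0.4131 0.1895 0.142 ] yaw 5.7 dyaw -1.1 q6 101
{"slide": [0.360, 0.633, 0.004], "twist": 0.003},
{"slide": [0.361, 0.632, 0.004], "twist": 0.003},
{"slide": [0.362, 0.632, 0.004], "twist": 0.003},
{"slide": [0.363, 0.631, 0.004], "twist": 0.003},
{"slide": [0.364, 0.631, 0.004], "twist": 0.003},
{"slide": [0.365, 0.630, 0.004], "twist": 0.003},
{"slide": [0.366, 0.629, 0.004], "twist": 0.003},
{"slide": [0.367, 0.629, 0.004], "twist": 0.003},
{"slide": [0.368, 0.628, 0.004], "twist": 0.003},
{"slide": [0.369, 0.628, 0.004], "twist": 0.003},
{"slide": [0.370, 0.627, 0.004], "twist": 0.003},
{"slide": [0.371, 0.626, 0.004], "twist": 0.003},
```

View pics/s3.png

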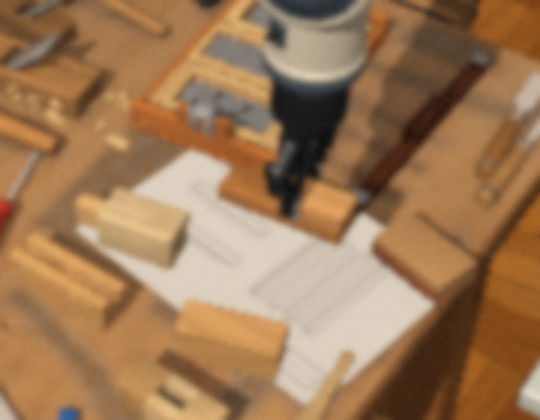

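Picture: the halving joint hangs in the gripper at about (290,200), clear of the bench. The bar is on the bench at right, and the others haven't moved.

>>> step_arm([
  {"slide":[0.36,0.633,0],"twist":0.003},
  {"slide":[0.361,0.632,0],"twist":0.003},
  {"slide":[0.362,0.632,0],"twist":0.003},
  {"slide":[0.363,0.631,0],"twist":0.003},
  {"slide":[0.364,0.631,0],"twist":0.003},
  {"slide":[0.365,0.63,0],"twist":0.003},
  {"slide":[0.366,0.629,0],"twist":0.003},
  {"slide":[0.367,0.629,0],"twist":0.003},
  {"slide":[0.368,0.628,0],"twist":0.003},
  {"slide":[0.369,0.628,0],"twist":0.003},
  {"slide":[0.37,0.627,0],"twist":0.003},
  {"slide":[0.371,0.626,0],"twist":0.003},
])

```text
clock: 12.95
eef_pos: [0.6141, -0.0969, 0.138]
tcp_rot: [[0.997, 0.08, -0.002], [0.08, -0.997, 0.001], [-0.002, -0.001, -1.0]]
contact_force: [-0.7, -0.0, -0.8]
finger_gap: 0.0388
finger_force: 50.9
```

>>> step_arm([
  {"slide":[0,0,0.2],"twist":0},
  {"slide":[0,0,0.2],"twist":0},
  {"slide":[0,0,0],"twist":0},
  {"slide":[0,0,0],"twist":0},
])

```text
clock: 13.35
eef_pos: [0.6133, -0.0951, 0.123]
tcp_rot: [[0.997, 0.081, -0.002], [0.081, -0.997, 0.0], [-0.002, -0.001, -1.0]]
contact_force: [0.1, 0.3, -0.9]
finger_gap: 0.0391
finger_force: 50.9
```

```bash
cat > chk.py <<'E'
from h import *
# held piece top-face and tray rail in both views
import sys
zlo,zhi=map(float,sys.argv[1:3]); x0,x1,y0,y1=map(float,sys.argv[3:7])
for n in("scene","top"):
    p,w=cloud(n);Z=w[...,2];P=p.astype(int)
    g=(Z>zlo)&(Z<zhi)&(w[...,0]>x0)&(w[...,0]<x1)&(w[...,1]>y0)&(w[...,1]<y1)&(P[...,0]-P[...,2]>25)
    if g.sum()>8: print(n,g.sum(),*rect(w[g][:,:2]),"z",np.percentile(w[g][:,2],[5,50,95]).round(4))
if len(sys.argv)>7: cv2.imwrite(f"pics/{sys.argv[7]}.png",cv2.resize(cloud("scene")[0][90:210,240:380,::-1],(560,480)))
E
python3 go.py .616 -.0956 .055 4.6 5; python3 chk.py .09 .16 .52 .74 -.2 .0 s4
```

```text
t 13.3 at [ 0.6133 -0.0951  0.123 ] yaw 4.7 dyaw -0.1 q6 71
{"slide": [0.013, 0.004, 0.340], "twist": 0.000},
{"slide": [0.013, 0.004, 0.340], "twist": 0.000},
scene 455 [624.7 -89.6] [ 61.3 143. ] 6.6 z [0.1084 0.1244 0.1462]
top 275 [623.6 -95.7] [ 47.1 139.9] 4.7 z [0.1132 0.1423 0.1527]
```

View pics/s4.png

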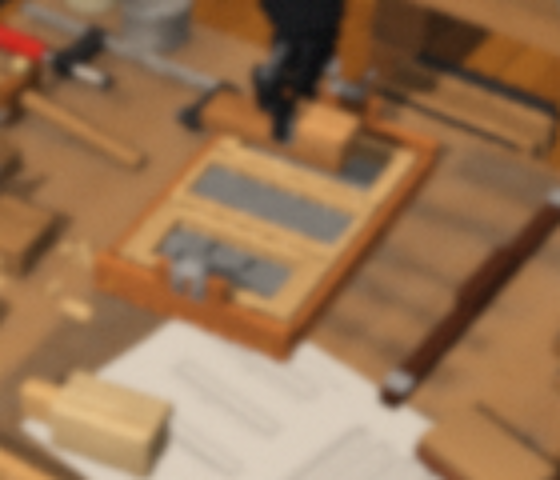

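Picture: the halving joint is held level above the tray at (280,130), aligned with it, and the long bay's felt is at (270,205). Piece centre measures x 0.624, so I'll go 3 mm further in x and lower it.

>>> step_arm([
  {"slide":[0.08,0,0.4],"twist":0},
  {"slide":[0,0,0.4],"twist":0},
  {"slide":[0,0,0.4],"twist":0},
  {"slide":[0,0,0.4],"twist":0},
  {"slide":[0,0,0.2],"twist":0},
  {"slide":[0,0,0.15],"twist":0},
  {"slide":[0,0,0],"twist":0},
  {"slide":[0,0,0],"twist":0},
])

```text
clock: 14.3
eef_pos: [0.6177, -0.0957, 0.046]
tcp_rot: [[0.997, 0.081, 0.001], [0.081, -0.997, -0.0], [0.001, 0.0, -1.0]]
contact_force: [-0.0, -0.6, -0.2]
finger_gap: 0.0389
finger_force: 50.9
```

>>> step_arm([
  {"slide":[0,0,0.08],"twist":0},
  {"slide":[0,0,0.02],"twist":0},
  {"slide":[0,0,0],"twist":0},
])

```text
clock: 14.6
eef_pos: [0.6174, -0.0957, 0.0418]
tcp_rot: [[0.997, 0.081, 0.0], [0.081, -0.997, -0.0], [0.0, 0.0, -1.0]]
contact_force: [0.2, -0.1, -0.1]
finger_gap: 0.0388
finger_force: 50.9
```

>>> step_arm([
  {"slide":[0,0,0],"twist":0},
  {"slide":[0,0,0],"twist":0},
  {"slide":[0,0,0],"twist":0},
  {"slide":[0,0,0],"twist":0},
  {"slide":[0,0,-0.2],"twist":0},
  {"slide":[0,0,-0.5],"twist":0},
  {"slide":[0,0,-0.8],"twist":0},
  {"slide":[0,0,-0.8],"twist":0},
  {"slide":[0,0,-0.4],"twist":0},
  {"slide":[0,0,0],"twist":0},
], jaw=0.4)

```text
clock: 15.6
eef_pos: [0.6188, -0.096, 0.1529]
tcp_rot: [[0.997, 0.081, 0.005], [0.081, -0.997, -0.001], [0.005, 0.002, -1.0]]
contact_force: [0.5, 0.3, -0.2]
finger_gap: 0.0596
finger_force: 0.0
```

```bash
python3 go.py .4165 .3985 .15 -1.2 12;  python3 chk.py .054 .075 .52 .72 -.14 -.05
```

```text
t 15.6 at [ 0.6188 -0.096   0.1529] yaw 4.6 dyaw -5.8 q6 71
{"slide": [-0.337, -1.061, 0.006], "twist": 0.016},
{"slide": [-0.346, -1.058, 0.006], "twist": 0.016},
{"slide": [-0.355, -1.055, 0.006], "twist": 0.016},
{"slide": [-0.364, -1.052, 0.006], "twist": 0.016},
{"slide": [-0.373, -1.049, 0.006], "twist": 0.016},
{"slide": [-0.382, -1.046, 0.006], "twist": 0.016},
{"slide": [-0.390, -1.042, 0.006], "twist": 0.016},
{"slide": [-0.399, -1.039, 0.006], "twist": 0.016},
{"slide": [-0.408, -1.036, 0.006], "twist": 0.016},
{"slide": [-0.417, -1.032, 0.006], "twist": 0.016},
{"slide": [-0.426, -1.029, 0.006], "twist": 0.016},
{"slide": [-0.434, -1.025, 0.006], "twist": 0.016},
scene 171 [593.4 -94.5] [50.7 71.9] 8.9 z [0.0554 0.0615 0.0654]
top 175 [621.7 -95.5] [ 41.6 135.1] 2.8 z [0.0551 0.0632 0.0708]
```

>>> step_arm([
  {"slide":[0,0,0],"twist":0.195},
  {"slide":[-0.38,-0.875,0],"twist":0},
  {"slide":[-0.38,-0.875,0],"twist":0},
  {"slide":[-0.38,-0.875,0],"twist":0},
  {"slide":[-0.38,-0.875,0],"twist":0},
  {"slide":[-0.38,-0.875,0],"twist":0},
  {"slide":[-0.38,-0.875,0],"twist":0},
  {"slide":[-0.38,-0.875,0],"twist":0},
  {"slide":[-0.38,-0.875,0],"twist":0},
  {"slide":[-0.38,-0.875,0],"twist":0},
  {"slide":[-0.38,-0.875,0],"twist":0},
  {"slide":[-0.38,-0.875,0],"twist":0},
], jaw=1)

```text
clock: 16.9
eef_pos: [0.4571, 0.2938, 0.1487]
tcp_rot: [[1.0, -0.022, -0.002], [-0.022, -1.0, -0.001], [-0.002, 0.001, -1.0]]
contact_force: [0.7, -0.1, -0.4]
finger_gap: 0.0858
finger_force: 0.0
```

>>> step_arm([
  {"slide":[-0.38,-0.875,0],"twist":0},
  {"slide":[-0.38,-0.875,0],"twist":0},
  {"slide":[-0.38,-0.875,0],"twist":0},
  {"slide":[0,0,0],"twist":0},
  {"slide":[0,0,0],"twist":0},
])

```text
clock: 17.4
eef_pos: [0.4143, 0.3989, 0.1486]
tcp_rot: [[1.0, -0.02, -0.001], [-0.02, -1.0, -0.001], [-0.001, 0.001, -1.0]]
contact_force: [-0.2, 0.1, -0.4]
finger_gap: 0.0857
finger_force: 0.0
```

```bash
python3 go.py .4165 .3985 .022 -1.2 8;  python3 chk.py .037 .056 .34 .5 .355 .45
```

```text
t 17.4 at [0.4143 0.3989 0.1486] yaw -1.1 dyaw -0.1 q6 129
{"slide": [0.007, 0.001, 0.396], "twist": 0.000},
{"slide": [0.007, 0.001, 0.396], "twist": 0.000},
scene 448 [417.9 402.9] [ 50.3 112.4] -4.0 z [0.0394 0.0436 0.0479]
top 45 [381.8 424.5] [20.4 53.9] 23.6 z [0.0388 0.0452 0.0483]
```

>>> step_arm([
  {"slide":[0.05,0,0.55],"twist":0},
  {"slide":[0,0,0.55],"twist":0},
  {"slide":[0,0,0.55],"twist":0},
  {"slide":[0,0,0.55],"twist":0},
  {"slide":[0,0,0.55],"twist":0},
  {"slide":[0,0,0.4],"twist":0},
  {"slide":[0,0,0.05],"twist":0},
  {"slide":[0,0,0],"twist":0},
])

```text
clock: 18.3
eef_pos: [0.4174, 0.3979, 0.0216]
tcp_rot: [[1.0, -0.023, -0.001], [-0.023, -1.0, -0.001], [-0.001, 0.001, -1.0]]
contact_force: [0.7, -0.3, 0.5]
finger_gap: 0.0852
finger_force: 0.0
```

>>> step_arm([
  {"slide":[0,0,0],"twist":0},
  {"slide":[0,0,0],"twist":0},
  {"slide":[0,0,0],"twist":0},
  {"slide":[0,0,0],"twist":0},
  {"slide":[0,0,0],"twist":0},
  {"slide":[0,0,0],"twist":0},
  {"slide":[0,0,0],"twist":0},
  {"slide":[0,0,0],"twist":0},
], jaw=-1, newtons=50)

```text
clock: 19.1
eef_pos: [0.4177, 0.3991, 0.0227]
tcp_rot: [[1.0, -0.022, 0.001], [-0.022, -1.0, 0.001], [0.001, -0.001, -1.0]]
contact_force: [-0.5, -1.7, 10.6]
finger_gap: 0.044
finger_force: 50.2
```

>>> step_arm([
  {"slide":[0,0,-0.1],"twist":0},
  {"slide":[0,0,-0.3],"twist":0},
  {"slide":[0,0,-0.7],"twist":0},
  {"slide":[0,0,-0.8],"twist":0},
  {"slide":[0,0,-0.8],"twist":0},
  {"slide":[0,0,-0.5],"twist":0},
  {"slide":[0,0,0],"twist":0},
])

```text
clock: 19.8
eef_pos: [0.4183, 0.3996, 0.1533]
tcp_rot: [[1.0, -0.021, 0.004], [-0.021, -1.0, 0.003], [0.004, -0.003, -1.0]]
contact_force: [0.3, -0.5, -2.9]
finger_gap: 0.0439
finger_force: 51.3
```

```bash
python3 go.py .6218 -.0048 .15 4.6 14
```

```text
t 19.8 at [0.4183 0.3996 0.1533] yaw -1.2 dyaw 5.8 q6 129
{"slide": [0.379, 0.714, 0.006], "twist": -0.014},
{"slide": [0.374, 0.717, 0.006], "twist": -0.014},
{"slide": [0.368, 0.720, 0.006], "twist": -0.014},
{"slide": [0.363, 0.722, 0.006], "twist": -0.014},
{"slide": [0.358, 0.725, 0.006], "twist": -0.014},
{"slide": [0.353, 0.728, 0.006], "twist": -0.014},
{"slide": [0.347, 0.730, 0.006], "twist": -0.014},
{"slide": [0.342, 0.733, 0.006], "twist": -0.014},
{"slide": [0.337, 0.735, 0.006], "twist": -0.014},
{"slide": [0.331, 0.737, 0.006], "twist": -0.014},
{"slide": [0.326, 0.740, 0.006], "twist": -0.014},
{"slide": [0.321, 0.742, 0.006], "twist": -0.014},
{"slide": [0.315, 0.745, 0.006], "twist": -0.014},
{"slide": [0.310, 0.747, 0.006], "twist": -0.014},
```

>>> step_arm([
  {"slide":[0,0,0],"twist":-0.193},
  {"slide":[0.305,0.749,0],"twist":0},
  {"slide":[0.305,0.749,0],"twist":0},
  {"slide":[0.305,0.749,0],"twist":0},
  {"slide":[0.305,0.749,0],"twist":0},
  {"slide":[0.305,0.749,0],"twist":0},
  {"slide":[0.305,0.749,0],"twist":0},
  {"slide":[0.305,0.749,0],"twist":0},
  {"slide":[0.305,0.749,0],"twist":0},
  {"slide":[0.305,0.749,0],"twist":0},
  {"slide":[0.305,0.749,0],"twist":0},
  {"slide":[0.305,0.749,0],"twist":0},
])

```text
clock: 21.0
eef_pos: [0.577, 0.0796, 0.1492]
tcp_rot: [[0.997, 0.079, -0.001], [0.079, -0.997, -0.0], [-0.001, -0.0, -1.0]]
contact_force: [-0.1, 0.1, -1.1]
finger_gap: 0.0442
finger_force: 51.3
```

>>> step_arm([
  {"slide":[0.305,0.749,0],"twist":0},
  {"slide":[0.305,0.749,0],"twist":0},
  {"slide":[0.305,0.749,0],"twist":0},
  {"slide":[0,0,0.3],"twist":0},
  {"slide":[0,0,0.3],"twist":0},
  {"slide":[0,0,0],"twist":0},
  {"slide":[0,0,0],"twist":0},
])

```text
clock: 21.7
eef_pos: [0.6199, -0.0048, 0.1252]
tcp_rot: [[0.997, 0.081, -0.002], [0.081, -0.997, 0.0], [-0.002, -0.0, -1.0]]
contact_force: [0.0, 0.1, -0.5]
finger_gap: 0.0443
finger_force: 51.4
```

```bash
python3 go.py .6218 -.0048 .042 4.6 6;  python3 chk.py .1 .17 .52 .74 -.08 .06 s5
```

```text
t 21.7 at [ 0.6199 -0.0048  0.1252] yaw 4.6 dyaw -0.0 q6 79
{"slide": [0.008, 0.000, 0.346], "twist": 0.000},
{"slide": [0.008, 0.000, 0.346], "twist": 0.000},
scene 470 [6.195e+02 2.000e-01] [ 62.3 116.9] 11.7 z [0.1053 0.1347 0.1494]
top 304 [609.1  -5.2] [70.1 97.1] 20.4 z [0.1105 0.1448 0.1539]
```

View pics/s5.png

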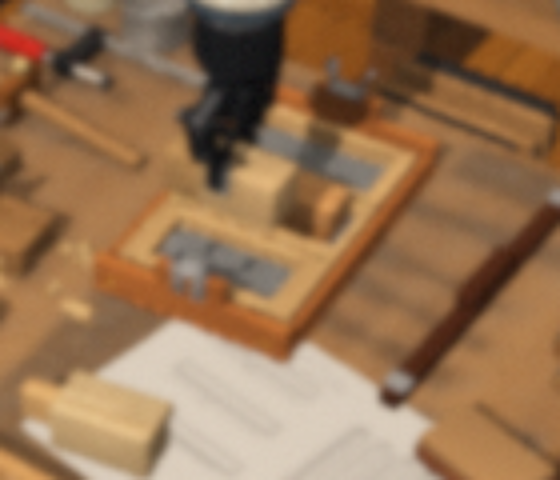

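Picture: the mortise block is held at (235,180) over the tray near its bay, whose felt is at (225,260). The halving joint is seated at (320,205). Lowering.

>>> step_arm([
  {"slide":[0.02,0,0.4],"twist":0},
  {"slide":[0,0,0.4],"twist":0},
  {"slide":[0,0,0.4],"twist":0},
  {"slide":[0,0,0.4],"twist":0},
  {"slide":[0,0,0.3],"twist":0},
  {"slide":[0,0,0.1],"twist":0},
  {"slide":[0,0,0],"twist":0},
  {"slide":[0,0,0],"twist":0},
])

```text
clock: 22.65
eef_pos: [0.622, -0.0057, 0.0463]
tcp_rot: [[0.997, 0.08, 0.001], [0.08, -0.997, -0.0], [0.001, 0.0, -1.0]]
contact_force: [-0.3, 0.3, -1.0]
finger_gap: 0.0437
finger_force: 51.4
```

>>> step_arm([
  {"slide":[0,0,0.08],"twist":0},
  {"slide":[0,0,0.05],"twist":0},
  {"slide":[0,0,0],"twist":0},
])

```text
clock: 22.95
eef_pos: [0.6218, -0.0058, 0.0408]
tcp_rot: [[0.997, 0.079, 0.001], [0.079, -0.997, -0.0], [0.001, 0.0, -1.0]]
contact_force: [0.2, -0.7, 2.6]
finger_gap: 0.0443
finger_force: 51.6
```

>>> step_arm([
  {"slide":[0,0,0],"twist":0},
  {"slide":[0,0,0],"twist":0},
  {"slide":[0,0,0],"twist":0},
  {"slide":[0,0,0],"twist":0},
  {"slide":[0,0,-0.2],"twist":0},
  {"slide":[0,0,-0.5],"twist":0},
  {"slide":[0,0,-0.8],"twist":0},
  {"slide":[0,0,-0.8],"twist":0},
  {"slide":[0,0,-0.4],"twist":0},
  {"slide":[0,0,0],"twist":0},
], jaw=0.42)

```text
clock: 23.95
eef_pos: [0.6229, -0.0059, 0.1516]
tcp_rot: [[0.997, 0.08, 0.005], [0.08, -0.997, -0.001], [0.005, 0.001, -1.0]]
contact_force: [-0.4, 0.2, -0.5]
finger_gap: 0.0603
finger_force: 0.0
```

```bash
python3 go.py .590 .221 .15 9.3 8;  python3 chk.py .054 .075 .52 .72 -.05 .045;python3 chk.py .042 .06 .53 .66 .18 .26
```

```text
t 23.9 at [ 0.6229 -0.0059  0.1516] yaw 4.6 dyaw 4.7 q6 79
{"slide": [-0.046, -0.715, 0.005], "twist": -0.020},
{"slide": [-0.039, -0.715, 0.005], "twist": -0.020},
{"slide": [-0.031, -0.716, 0.005], "twist": -0.020},
{"slide": [-0.024, -0.716, 0.005], "twist": -0.020},
{"slide": [-0.017, -0.716, 0.005], "twist": -0.020},
{"slide": [-0.009, -0.716, 0.005], "twist": -0.020},
{"slide": [-0.002, -0.716, 0.005], "twist": -0.020},
{"slide": [0.006, -0.716, 0.005], "twist": -0.020},
scene 291 [622.3  -5.4] [ 54.9 113.8] 1.9 z [0.055  0.0609 0.0655]
top 253 [622.   -4.9] [ 46.6 121. ] 1.6 z [0.0564 0.0635 0.0711]
scene 340 [600.5 221.2] [ 57.  121.4] 8.9 z [0.0431 0.0483 0.0526]
```

>>> step_arm([
  {"slide":[-0.046,-0.715,0],"twist":-0.02},
  {"slide":[-0.039,-0.715,0],"twist":-0.02},
  {"slide":[-0.031,-0.716,0],"twist":-0.02},
  {"slide":[-0.024,-0.716,0],"twist":-0.02},
  {"slide":[-0.017,-0.716,0],"twist":-0.02},
  {"slide":[-0.009,-0.716,0],"twist":-0.02},
  {"slide":[-0.002,-0.716,0],"twist":-0.02},
  {"slide":[0.006,-0.716,0],"twist":-0.02},
  {"slide":[0,0,0],"twist":0},
  {"slide":[0,0,0],"twist":0},
], jaw=1)

```text
clock: 25.15
eef_pos: [0.588, 0.2212, 0.1475]
tcp_rot: [[0.987, 0.164, -0.001], [0.164, -0.987, -0.001], [-0.002, 0.0, -1.0]]
contact_force: [0.2, -0.2, 0.3]
finger_gap: 0.0856
finger_force: 0.0
```

```bash
python3 go.py .590 .221 .026 9.3 6
```

```text
t 25.1 at [0.588  0.2212 0.1475] yaw 9.4 dyaw -0.1 q6 96
{"slide": [0.008, 0.002, 0.506], "twist": 0.001},
{"slide": [0.008, 0.002, 0.506], "twist": 0.001},
```

>>> step_arm([
  {"slide":[0.03,0,0.55],"twist":0},
  {"slide":[0,0,0.55],"twist":0},
  {"slide":[0,0,0.55],"twist":0},
  {"slide":[0,0,0.55],"twist":0},
  {"slide":[0,0,0.55],"twist":0},
  {"slide":[0,0,0.25],"twist":0},
  {"slide":[0,0,0.04],"twist":0},
  {"slide":[0,0,0],"twist":0},
])

```text
clock: 25.95
eef_pos: [0.59, 0.2208, 0.0272]
tcp_rot: [[0.987, 0.162, 0.0], [0.162, -0.987, -0.0], [0.0, 0.0, -1.0]]
contact_force: [0.7, -0.2, -0.2]
finger_gap: 0.0854
finger_force: 0.0
```

>>> step_arm([
  {"slide":[0,0,0],"twist":0},
  {"slide":[0,0,0],"twist":0},
  {"slide":[0,0,0],"twist":0},
  {"slide":[0,0,0],"twist":0},
  {"slide":[0,0,0],"twist":0},
  {"slide":[0,0,0],"twist":0},
  {"slide":[0,0,0],"twist":0},
  {"slide":[0,0,0],"twist":0},
], jaw=-1, newtons=50)

```text
clock: 26.75
eef_pos: [0.5902, 0.2214, 0.0279]
tcp_rot: [[0.987, 0.163, 0.001], [0.163, -0.987, 0.0], [0.001, -0.0, -1.0]]
contact_force: [-1.3, -0.5, 8.6]
finger_gap: 0.049
finger_force: 52.0
```

>>> step_arm([
  {"slide":[0,0,-0.1],"twist":0},
  {"slide":[0,0,-0.3],"twist":0},
  {"slide":[0,0,-0.7],"twist":0},
  {"slide":[0,0,-0.8],"twist":0},
  {"slide":[0,0,-0.8],"twist":0},
  {"slide":[0,0,-0.5],"twist":0},
  {"slide":[0,0,0],"twist":0},
])

```text
clock: 27.45
eef_pos: [0.5913, 0.2217, 0.1589]
tcp_rot: [[0.987, 0.163, 0.005], [0.163, -0.987, 0.001], [0.006, -0.001, -1.0]]
contact_force: [-0.1, 0.5, -2.0]
finger_gap: 0.049
finger_force: 51.9
```

```bash
python3 go.py .6242 -.1852 .155 4.6 13
```

```text
t 27.4 at [0.5913 0.2217 0.1589] yaw 9.4 dyaw -4.8 q6 96
{"slide": [-0.065, 0.782, 0.007], "twist": 0.012},
{"slide": [-0.060, 0.783, 0.007], "twist": 0.012},
{"slide": [-0.055, 0.783, 0.007], "twist": 0.012},
{"slide": [-0.050, 0.783, 0.007], "twist": 0.012},
{"slide": [-0.045, 0.784, 0.007], "twist": 0.012},
{"slide": [-0.040, 0.784, 0.007], "twist": 0.012},
{"slide": [-0.035, 0.784, 0.007], "twist": 0.012},
{"slide": [-0.030, 0.785, 0.007], "twist": 0.012},
{"slide": [-0.025, 0.785, 0.007], "twist": 0.012},
{"slide": [-0.020, 0.785, 0.007], "twist": 0.012},
{"slide": [-0.015, 0.785, 0.007], "twist": 0.012},
{"slide": [-0.010, 0.785, 0.007], "twist": 0.012},
{"slide": [-0.005, 0.785, 0.007], "twist": 0.012},
```

>>> step_arm([
  {"slide":[-0.065,0.782,0],"twist":0.012},
  {"slide":[-0.06,0.783,0],"twist":0.012},
  {"slide":[-0.055,0.783,0],"twist":0.012},
  {"slide":[-0.05,0.783,0],"twist":0.012},
  {"slide":[-0.045,0.784,0],"twist":0.012},
  {"slide":[-0.04,0.784,0],"twist":0.012},
  {"slide":[-0.035,0.784,0],"twist":0.012},
  {"slide":[-0.03,0.785,0],"twist":0.012},
  {"slide":[-0.025,0.785,0],"twist":0.012},
  {"slide":[-0.02,0.785,0],"twist":0.012},
  {"slide":[-0.015,0.785,0],"twist":0.012},
  {"slide":[-0.01,0.785,0],"twist":0.012},
])

```text
clock: 28.65
eef_pos: [0.6197, -0.1555, 0.1544]
tcp_rot: [[0.996, 0.088, -0.001], [0.088, -0.996, 0.0], [-0.001, -0.0, -1.0]]
contact_force: [1.0, 0.2, -1.4]
finger_gap: 0.049
finger_force: 52.1
```

>>> step_arm([
  {"slide":[-0.005,0.785,0],"twist":0.012},
  {"slide":[0,0,0.3],"twist":0},
  {"slide":[0,0,0.3],"twist":0},
  {"slide":[0,0,0],"twist":0},
  {"slide":[0,0,0],"twist":0},
])

```text
clock: 29.15
eef_pos: [0.6224, -0.1845, 0.1303]
tcp_rot: [[0.997, 0.083, -0.001], [0.083, -0.997, 0.001], [-0.001, -0.001, -1.0]]
contact_force: [-0.3, -0.1, -0.6]
finger_gap: 0.0492
finger_force: 52.1
```

```bash
python3 go.py .6242 -.1852 .041 4.6 6;  python3 chk.py .1 .17 .52 .74 -.25 -.12 s6
```

```text
t 29.1 at [ 0.6224 -0.1845  0.1303] yaw 4.7 dyaw -0.1 q6 63
{"slide": [0.007, 0.003, 0.372], "twist": 0.001},
{"slide": [0.007, 0.003, 0.372], "twist": 0.001},
scene 497 [ 632.5 -176.9] [ 75.7 129.6] 16.5 z [0.1061 0.137  0.1545]
top 344 [ 614.  -187.7] [73.2 91.8] 13.1 z [0.1127 0.1502 0.1594]
```

View pics/s6.png

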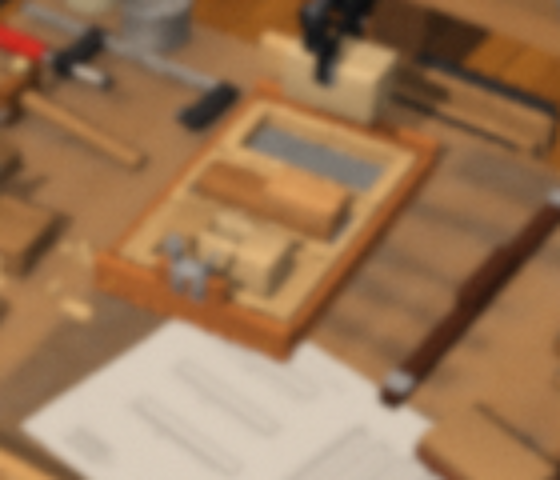

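Picture: the tenon is held at (330,75), above and behind the empty far bay's felt at (315,155). The halving joint (270,200) and mortise block (240,255) are seated. Lowering.

>>> step_arm([
  {"slide":[0.01,0,0.4],"twist":0},
  {"slide":[0,0,0.4],"twist":0},
  {"slide":[0,0,0.4],"twist":0},
  {"slide":[0,0,0.4],"twist":0},
  {"slide":[0,0,0.35],"twist":0},
  {"slide":[0,0,0.15],"twist":0},
  {"slide":[0,0,0],"twist":0},
  {"slide":[0,0,0],"twist":0},
])

```text
clock: 30.1
eef_pos: [0.6235, -0.1857, 0.0474]
tcp_rot: [[0.997, 0.082, 0.001], [0.082, -0.997, -0.0], [0.001, 0.0, -1.0]]
contact_force: [-0.7, 0.2, -0.4]
finger_gap: 0.0491
finger_force: 52.1
```

>>> step_arm([
  {"slide":[0,0,0.1],"twist":0},
  {"slide":[0,0,0.05],"twist":0},
  {"slide":[0,0,0.01],"twist":0},
  {"slide":[0,0,0],"twist":0},
])

```text
clock: 30.5
eef_pos: [0.6234, -0.1856, 0.041]
tcp_rot: [[0.997, 0.082, 0.001], [0.082, -0.997, -0.0], [0.001, 0.0, -1.0]]
contact_force: [-0.6, 1.7, 5.1]
finger_gap: 0.049
finger_force: 54.3
```

>>> step_arm([
  {"slide":[0,0,0],"twist":0},
  {"slide":[0,0,0],"twist":0},
  {"slide":[0,0,0],"twist":0},
  {"slide":[0,0,0],"twist":0},
  {"slide":[0,0,-0.2],"twist":0},
  {"slide":[0,0,-0.5],"twist":0},
  {"slide":[0,0,-0.8],"twist":0},
  {"slide":[0,0,-0.8],"twist":0},
  {"slide":[0,0,-0.4],"twist":0},
  {"slide":[0,0,0],"twist":0},
], jaw=0.5)

```text
clock: 31.5
eef_pos: [0.6245, -0.1863, 0.1516]
tcp_rot: [[0.997, 0.081, 0.004], [0.081, -0.997, -0.002], [0.004, 0.002, -1.0]]
contact_force: [0.5, -0.7, -0.7]
finger_gap: 0.0642
finger_force: 0.0
```

```bash
python3 go.py .42 -.122 .155 90 11;  python3 chk.py .054 .075 .52 .72 -.23 -.14 s7
```

```text
t 31.5 at [ 0.6245 -0.1863  0.1516] yaw 4.7 dyaw 85.3 q6 63
{"slide": [-0.451, -0.183, -0.008], "twist": -0.259},
{"slide": [-0.422, -0.243, -0.008], "twist": -0.259},
{"slide": [-0.386, -0.297, -0.008], "twist": -0.259},
{"slide": [-0.342, -0.347, -0.008], "twist": -0.259},
{"slide": [-0.292, -0.390, -0.008], "twist": -0.259},
{"slide": [-0.237, -0.426, -0.008], "twist": -0.259},
{"slide": [-0.177, -0.454, -0.008], "twist": -0.259},
{"slide": [-0.114, -0.473, -0.008], "twist": -0.259},
{"slide": [-0.049, -0.485, -0.008], "twist": -0.259},
{"slide": [0.016, -0.487, -0.008], "twist": -0.259},
{"slide": [0.082, -0.480, -0.008], "twist": -0.259},
scene 239 [ 633.2 -182.6] [ 64.4 120.6] 9.6 z [0.0555 0.0608 0.066 ]
top 283 [ 634.9 -184. ] [ 53.2 127.4] 5.0 z [0.0557 0.0636 0.0708]
```

View pics/s7.png

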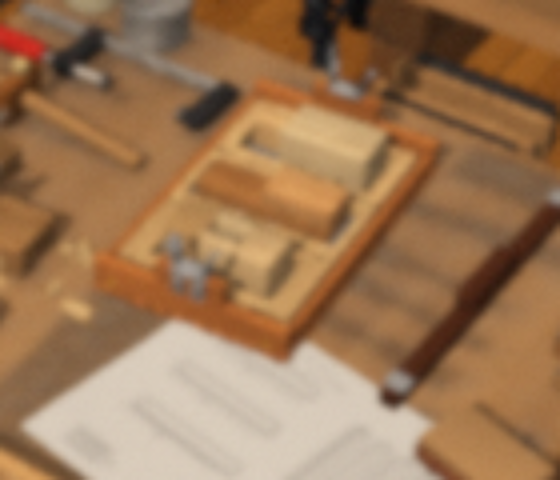

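Picture: all three joints are seated in the tray: tenon (330,145), halving (270,200), mortise (240,260). The bar is on the bench at (475,290). Fetching the bar.

>>> step_arm([
  {"slide":[-0.451,-0.183,0],"twist":-0.259},
  {"slide":[-0.422,-0.243,0],"twist":-0.259},
  {"slide":[-0.386,-0.297,0],"twist":-0.259},
  {"slide":[-0.342,-0.347,0],"twist":-0.259},
  {"slide":[-0.292,-0.39,0],"twist":-0.259},
  {"slide":[-0.237,-0.426,0],"twist":-0.259},
  {"slide":[-0.177,-0.454,0],"twist":-0.259},
  {"slide":[-0.114,-0.473,0],"twist":-0.259},
  {"slide":[-0.049,-0.485,0],"twist":-0.259},
  {"slide":[0.016,-0.487,0],"twist":-0.259},
  {"slide":[0.082,-0.48,0],"twist":-0.259},
  {"slide":[0,0,0],"twist":0},
], jaw=1)

```text
clock: 32.85
eef_pos: [0.4157, -0.1204, 0.1476]
tcp_rot: [[-0.007, 1.0, -0.004], [1.0, 0.007, 0.002], [0.002, -0.004, -1.0]]
contact_force: [-0.1, -0.1, 0.8]
finger_gap: 0.0852
finger_force: 0.0
```

```bash
python3 go.py .4195 -.120 .0135 90 6; python3 - <<'E'
from h import *
c=np.array([.629,-.0945]); a=np.radians(4.65); ex=np.array([np.cos(a),np.sin(a)]); ey=np.array([-ex[1],ex[0]])
for n in("scene","top"):
    p,w=cloud(n); np.savez(n+"2.npz",p=p,w=w); Z=w[...,2]; tx=(w[...,:2]-c)@ex; ty=(w[...,:2]-c)@ey
    for s in(-1,1):
        g=(abs(tx)<.05)&(abs(ty-s*.152)<.02)&(Z>.07)&(Z<.105)
        if g.sum()>3: print(n,s,g.sum(),"tx",tx[g].min().round(4),tx[g].max().round(4),"mid",((tx[g].min()+tx[g].max())/2).round(4),"ty",ty[g].min().round(4),ty[g].max().round(4),np.median(ty[g]).round(4))
    g=(Z>.01)&(Z<.032)&(abs(w[...,0]-.418)<.035)&(w[...,1]>-.32)&(w[...,1]<.08); print("bar",*rect(w[g][:,:2]))
    e=(abs(tx)<.09)&(Z>.012)&(Z<.058)&(abs(ty)<.2); print("tray ty ends",np.percentile(ty[e],[.5,99.5]).round(4))
E
```

```text
t 32.9 at [ 0.4157 -0.1204  0.1476] yaw 90.4 dyaw -0.4 q6 -24
{"slide": [0.002, 0.016, 0.559], "twist": 0.002},
{"slide": [0.002, 0.016, 0.559], "twist": 0.002},
scene -1 25 tx -0.0231 0.0235 mid 0.0002 ty -0.162 -0.1392 -0.1489
scene 1 36 tx -0.0221 0.0231 mid 0.0005 ty 0.1411 0.1634 0.1534
bar [ 417.9 -116.3] [ 39.6 348. ] -87.1
tray ty ends [-0.1568  0.1619]
top -1 30 tx -0.023 0.0249 mid 0.0009 ty -0.1618 -0.1419 -0.1538
top 1 11 tx -0.0345 0.0202 mid -0.0072 ty 0.1429 0.1552 0.1468
bar [ 418.6 -116.7] [ 68.3 391.3] -89.7
tray ty ends [-0.1557  0.1578]
```

>>> step_arm([
  {"slide":[0,0.06,0.55],"twist":0},
  {"slide":[0,0,0.55],"twist":0},
  {"slide":[0,0,0.55],"twist":0},
  {"slide":[0,0,0.55],"twist":0},
  {"slide":[0,0,0.55],"twist":0},
  {"slide":[0,0,0.45],"twist":0},
  {"slide":[0,0,0.1],"twist":0},
  {"slide":[0,0,0],"twist":0},
])

```text
clock: 33.75
eef_pos: [0.4212, -0.1216, 0.0159]
tcp_rot: [[-0.001, 1.0, -0.001], [1.0, 0.001, 0.001], [0.001, -0.001, -1.0]]
contact_force: [0.5, 0.0, 0.9]
finger_gap: 0.0853
finger_force: 0.0
```

>>> step_arm([
  {"slide":[0,0,0],"twist":0},
  {"slide":[0,0,0],"twist":0},
  {"slide":[0,0,0],"twist":0},
  {"slide":[0,0,0],"twist":0},
  {"slide":[0,0,0],"twist":0},
  {"slide":[0,0,0],"twist":0},
  {"slide":[0,0,0],"twist":0},
  {"slide":[0,0,0],"twist":0},
  {"slide":[0,0,0],"twist":0},
  {"slide":[0,0,0],"twist":0},
], jaw=-1, newtons=60)

```text
clock: 34.75
eef_pos: [0.4212, -0.1217, 0.0169]
tcp_rot: [[-0.002, 1.0, 0.001], [1.0, 0.002, -0.0], [-0.0, 0.001, -1.0]]
contact_force: [-1.8, 1.1, 11.2]
finger_gap: 0.0189
finger_force: 58.5
```

>>> step_arm([
  {"slide":[0,0,-0.1],"twist":0},
  {"slide":[0,0,-0.3],"twist":0},
  {"slide":[0,0,-0.7],"twist":0},
  {"slide":[0,0,-0.8],"twist":0},
  {"slide":[0,0,-0.8],"twist":0},
  {"slide":[0,0,-0.6],"twist":0},
  {"slide":[0,0,-0.3],"twist":0},
  {"slide":[0,0,0],"twist":0},
])

```text
clock: 35.55
eef_pos: [0.4217, -0.1219, 0.1621]
tcp_rot: [[-0.003, 1.0, 0.003], [1.0, 0.003, -0.001], [-0.001, 0.003, -1.0]]
contact_force: [-0.1, 0.0, -2.1]
finger_gap: 0.0183
finger_force: 59.1
```

```bash
python3 go.py .629 -.0945 .155 94.65 8
```

```text
t 35.5 at [ 0.4217 -0.1219  0.1621] yaw 90.2 dyaw 4.5 q6 -24
{"slide": [0.084, 0.648, 0.022], "twist": -0.019},
{"slide": [0.077, 0.649, 0.022], "twist": -0.019},
{"slide": [0.071, 0.650, 0.022], "twist": -0.019},
{"slide": [0.065, 0.650, 0.022], "twist": -0.019},
{"slide": [0.058, 0.651, 0.022], "twist": -0.019},
{"slide": [0.052, 0.651, 0.022], "twist": -0.019},
{"slide": [0.045, 0.652, 0.022], "twist": -0.019},
{"slide": [0.039, 0.652, 0.022], "twist": -0.019},
```

>>> step_arm([
  {"slide":[0.076,0.648,0],"twist":-0.019},
  {"slide":[0.069,0.649,0],"twist":-0.019},
  {"slide":[0.063,0.65,0],"twist":-0.019},
  {"slide":[0.057,0.65,0],"twist":-0.019},
  {"slide":[0.05,0.651,0],"twist":-0.019},
  {"slide":[0.044,0.651,0],"twist":-0.019},
  {"slide":[0.037,0.652,0],"twist":-0.019},
  {"slide":[0.031,0.652,0],"twist":-0.019},
  {"slide":[0,0,0.2],"twist":0},
  {"slide":[0,0,0.2],"twist":0},
  {"slide":[0,0,0],"twist":0},
  {"slide":[0,0,0],"twist":0},
])

```text
clock: 36.75
eef_pos: [0.6274, -0.0968, 0.1439]
tcp_rot: [[-0.082, 0.997, -0.002], [0.997, 0.082, 0.0], [0.001, -0.002, -1.0]]
contact_force: [-0.3, 0.6, -1.7]
finger_gap: 0.019
finger_force: 59.3
```

```bash
python3 go.py .629 -.097 .083 94.65 6; python3 - <<'E'
from h import *
c=np.array([.629,-.0945]); a=np.radians(4.65); ex=np.array([np.cos(a),np.sin(a)]); ey=np.array([-ex[1],ex[0]])
for n in("scene","top"):
    p,w=cloud(n); Z=w[...,2]; tx=(w[...,:2]-c)@ex; ty=(w[...,:2]-c)@ey
    g=(abs(tx)<.03)&(abs(ty)<.2)&(Z>.125)&(Z<.158); 
    print(n,g.sum(),"ty",ty[g].min(),ty[g].max())
    for lo,hi in((-.18,-.08),(.08,.18)):
        k=g&(ty>lo)&(ty<hi); print(lo,k.sum(),"tx",np.percentile(tx[k],[2,50,98]).round(4),"z",np.percentile(Z[k],90).round(4)) if k.sum() else 0
cv2.imwrite("pics/s8.png",cv2.resize(manip.read_camera("scene")[0][90:210,240:380,::-1],(560,480)))
E
```

```text
t 36.8 at [ 0.6274 -0.0968  0.1439] yaw 94.7 dyaw -0.0 q6 -19
{"slide": [-0.002, 0.007, 0.254], "twist": 0.000},
{"slide": [-0.002, 0.007, 0.254], "twist": 0.000},
scene 364 ty -0.17295190773011423 0.16951973231993056
-0.18 57 tx [-0.0165 -0.0103  0.008 ] z 0.149
0.08 164 tx [-0.015  -0.0078  0.0067] z 0.1489
top 569 ty -0.16779511743616715 0.16581039963435174
-0.18 161 tx [-0.0167 -0.0063  0.0102] z 0.1525
0.08 161 tx [-0.0155 -0.0068  0.0113] z 0.152
```

View pics/s8.png

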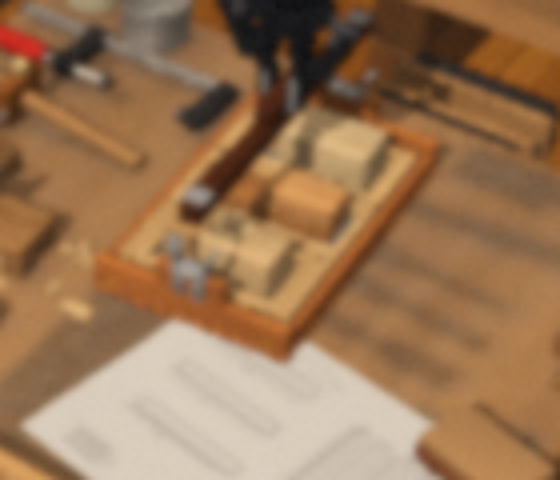

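Picture: the bar is held level over the tray, its near end at (200,195) and bracket at (190,265). It measures about 3 mm short in x and 1 mm in y, so I'll correct and lower.

>>> step_arm([
  {"slide":[0.03,0.05,0.2],"twist":0},
  {"slide":[0,0,0.3],"twist":0},
  {"slide":[0,0,0.3],"twist":0},
  {"slide":[0,0,0.3],"twist":0},
  {"slide":[0,0,0.2],"twist":0},
  {"slide":[0,0,0.1],"twist":0},
  {"slide":[0,0,0],"twist":0},
  {"slide":[0,0,0],"twist":0},
])

```text
clock: 37.7
eef_pos: [0.6305, -0.0954, 0.0887]
tcp_rot: [[-0.082, 0.997, 0.0], [0.997, 0.082, -0.0], [-0.0, 0.0, -1.0]]
contact_force: [0.9, 0.2, -1.5]
finger_gap: 0.0186
finger_force: 59.3
```

>>> step_arm([
  {"slide":[0,-0.03,0.06],"twist":0},
  {"slide":[0,0,0.05],"twist":0},
  {"slide":[0,0,0.04],"twist":0},
  {"slide":[0,0,0],"twist":0},
  {"slide":[0,0,0],"twist":0},
])

```text
clock: 38.2
eef_pos: [0.6291, -0.0955, 0.083]
tcp_rot: [[-0.082, 0.997, 0.0], [0.997, 0.082, -0.0], [-0.0, 0.0, -1.0]]
contact_force: [-2.0, 0.0, 6.3]
finger_gap: 0.0187
finger_force: 60.3
```

>>> step_arm([
  {"slide":[0,0,0],"twist":0},
  {"slide":[0,0,0],"twist":0},
  {"slide":[0,0,0],"twist":0},
  {"slide":[0,0,0],"twist":0},
  {"slide":[0,0,0],"twist":0},
  {"slide":[0,0,-0.3],"twist":0},
  {"slide":[0,0,-0.6],"twist":0},
  {"slide":[0,0,-0.8],"twist":0},
  {"slide":[0,0,-0.8],"twist":0},
  {"slide":[0,0,-0.8],"twist":0},
  {"slide":[0,0,-0.4],"twist":0},
  {"slide":[0,0,0],"twist":0},
], jaw=1)

```text
clock: 39.4
eef_pos: [0.6303, -0.0957, 0.2341]
tcp_rot: [[-0.082, 0.997, 0.005], [0.997, 0.082, -0.001], [-0.002, 0.005, -1.0]]
contact_force: [-0.4, 0.4, -0.1]
finger_gap: 0.0853
finger_force: 0.0
```

```bash
python3 - <<'E'
from h import *
c=np.array([.629,-.0945]); a=np.radians(4.65); ex=np.array([np.cos(a),np.sin(a)]); ey=np.array([-ex[1],ex[0]])
for n in("scene","top"):
    p,w=cloud(n); Z=w[...,2]; tx=(w[...,:2]-c)@ex; ty=(w[...,:2]-c)@ey
    g=(abs(tx)<.03)&(abs(ty)<.2)&(Z>.073)&(Z<.12)
    print(n,g.sum(),"ty",ty[g].min().round(4),ty[g].max().round(4))
    for lo,hi in((-.14,-.05),(.05,.14),(-.036,.036)):
        k=g&(ty>lo)&(ty<hi); print(lo,k.sum(),"tx",np.percentile(tx[k],[2,98]).round(4),"z",np.percentile(Z[k],85).round(4)) if k.sum() else 0
    for nm,x0,x1,y0,y1 in(("plain",.35,.49,.26,.33),("groove",.53,.69,.29,.365)):
        k=(Z>.03)&(Z<.055)&(w[...,0]>x0)&(w[...,0]<x1)&(w[...,1]>y0)&(w[...,1]<y1); print(nm,k.sum(),*rect(w[k][:,:2]))
cv2.imwrite("pics/s9.png",cv2.resize(manip.read_camera("scene")[0][90:270,210:400,::-1],(630,597)))
E
```

```text
scene 491 ty -0.1737 0.1704
-0.14 88 tx [-0.0134  0.0067] z 0.0869
0.05 110 tx [-0.0124  0.008 ] z 0.087
-0.036 127 tx [-0.0135  0.0064] z 0.1044
plain 499 [419.4 293.5] [ 52.2 111.3] 17.3
groove 386 [610.2 327.4] [ 47.2 133.8] -1.3
top 632 ty -0.1678 0.1685
-0.14 132 tx [-0.0151  0.012 ] z 0.0905
0.05 145 tx [-0.0167  0.0104] z 0.0902
-0.036 166 tx [-0.0165  0.0113] z 0.1063
plain 319 [419.8 294.8] [ 46.3 118.5] 16.9
groove 254 [606.  327.6] [ 43.1 140.8] -1.1
```

View pics/s9.png

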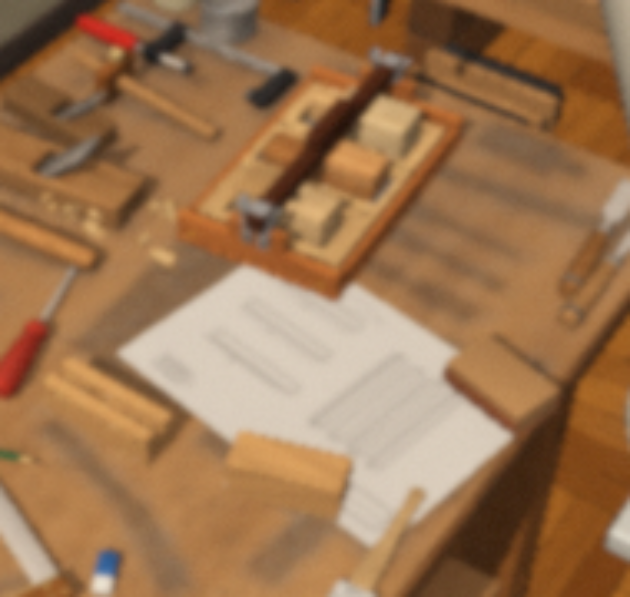

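The bar runs home in both brackets, from (255,215) to (385,70), level at z 0.087 and centred to about 1–2 mm. The three joints are in their bays beneath it, and the offcuts at (110,400) and (290,470) haven't moved.

```bash
python3 -c "
from bench import manip; print(manip.job_done())"
```

```text
the job is handed in; nothing more can be done
None
```

I packed the three joints in their matching bays, laid the bar back fully home and level in both brackets (centred to about 1–2 mm), left the offcuts untouched, and handed the job in at about 40 s; no verdict was returned.

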